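# Spread a snap ring and hold it over the axle groove

## Robot

A 6-joint arm with a two-finger parallel gripper is mounted at the origin on a cart in front of the work surface, level with it; the furniture and walls round the work are solid. World frame = base frame: x ahead of the robot, y to its left, z up, the work surface at z = 0. Lengths are in m, angles in rad, forces in N, time in s.
With the tool pointing down it reaches from about 0.3 to 0.775 m from the base axis. Payload 14.6 kg.
Tool frame: the origin (TCP) lies at the very end of the fingers, on their centre line; the grasp point (between the pads) lies 19 mm behind it; z points along the fingers, y is the line along which they close (so a half turn about z gives the same grasp; the last joint's range is limited). The gripper opens to 94 mm and grips with 3 to 60 N. Pads are 16 mm wide; open, the fingers measure 119 mm over their backs; the gripper's body (75 mm by 177 mm) begins 78 mm behind the grasp point.
Start: joints at [1.24, 0.3, 1.521, -0, 1.321, -0.067], TCP at [0.143, 0.531, 0.205] pointing down, gripper open.
Joint ranges: [-3.03, 3.03], [-0.79, 2.21], [0.23, 2.52], [-1.04, 4.18], [0, 3.07], [-2.55, 2.55]. Speed limits (rad/s): [2.22, 2.22, 2.57, 3.14, 3.14, 3.14].

## Interface

Orientations are given as [roll, pitch, yaw] about the fixed x, y, z axes, in that order (R = Rz(yaw) Ry(pitch) Rx(roll)).
In Python, from station import ctrl gives the robot as it stands.
- The arm moves only by the tool move_arm, never from a script. Its argument "increments" is a list of rows, each a list of 7 numbers: the opening, from 0 (shut) to 1 (fully open), then the shift along the tool's x, y, z in units of 50 mm (1.0 is 50 mm), then the turn, a rotation vector about the tool's x, y, z in rad. In form: [[claw, tx, ty, tz, rx, ry, rz], ...]. A call has 1 to 20 rows; each row shifts and turns the commanded pose from where the row before left it, along the tool's axes as they then stand; what a row does not reach is not made up. A row lasts 1/10 s, in which the tool goes at most 50 mm and 8.59 degrees, less where a joint would pass 70% of its speed; a pose out of reach is approached as far as the arm can. A call is refused whole if a number of a shift passes 1 or a number of a turn 0.15, either way. A call with a gripper value outside its range is refused whole. The fingers move at their own pace and stop on an object; "force" is the grip in N (left out, the last holds). Time passes only in rows, so rows that do not move let the fingers close. It gives the time, the measured TCP pose, the force, the opening and the grip force at its end, in the units of the state.
- ctrl.get_obs(): the state, without advancing time (a new reading comes with each control period).
- ctrl.camera(name): name is "side" or "top" or "wrist"; returns a dict with "color" (420x560x3 uint8, blue, green, red), "K" (3x3 intrinsics, pixels), "pose" (4x4, takes a point from camera to world coordinates); the wrist camera has in their place "tool_from_camera" (4x4, takes a point from camera to tool coordinates, whose origin is the TCP and whose axes are the flange's). Camera axes: x right, y down, z forward; pixel columns grow to the right and rows downward; lengths in m; the calibration is good to about 2 mm. The wrist camera is an equidistant fisheye: a pixel r from the principal point sees the ray r / f radians off the axis. A picture is of the moment at which its call begins: read the wrist's pose just before it. There is no depth.
- ctrl.hand_in(): hands the job in; it is judged then, once.
Trained networks look in a picture, given as the dict that the camera call returned (one of the last four; its "shot" number tells which), for a name from the list of things; names that differ only in an ending like _2 or _b are one class to them, and where a whole thing is asked for, a point or a joint stands for the part that bears it (a point fixed in the world has none). Each returns a list of dicts, best first, with "conf" (0 to 1); they miss things now and then, are a little off and sometimes report something else, mostly with a low value. They report only what shows in the picture. A call takes as long as a camera call. They do not tell look-alikes from the thing itself.
- ctrl.cut_out(name, picture): "mask" (420x560 bool, what is visible of it) and "centre" ([row, column] in pixels, amid what is visible of it).
The state is a dict: "time_s": time; "qpos": joint angles; "joint_vel": joint speeds; "tau": joint torques, N m; "ee_pos": TCP position; "eef_rot": TCP orientation; "force": force on the tool from outside, world axes, zero at the start; "moment": the same for the moment, N m; "grip_width": finger opening in m; "grip_force": force on a finger pad.
Only numpy, scipy, OpenCV 4.12 (cv2) and the standard library are available. Lean on these libraries where they do the work, as an engineer would, in place of code of your own. Each camera call takes 0.05 s, during which the arm holds its last target. There are 200 camera calls.

## Task

Take the orange-handled snap-ring pliers off their rest by both handles and squeeze them fully so that the ring in their tips is spread wide. Slide the spread ring down over the end of the upright steel axle until it lies level in front of the groove, resting lightly on or just clear of the bearing face below it, and finish while still holding the pliers squeezed there: do not let go and do not let the ring close. Leave the black marker, the orange-and-grey side cutters and the dropper bottle undisturbed.

Things in the scene. Friction and masses are not known exactly. Their poses are not given: they have to be found in the camera images.
- pliers: snap-ring pliers, orange handles, 215 mm long, 0.2 kg, lying flat on a raised rest. Origin on the pivot axis at the underside (40 mm above the worktop at first); x forward from the pivot to the ring, y left, z up. Frame stays on the middle line as both handles move equally. Squeezing the handles spreads the ring, whose ends sit on the jaw pins and never come off
- pliers_grip (a point): where to grip: midway between the handles, 60 mm behind the pivot, 8 mm above the underside. Handles are flat-sided, 16 mm high, 9 mm thick, from 25 to 115 mm behind the pivot; outer faces here 53 mm apart relaxed (73 mm at the rear ends), 30 mm and parallel squeezed. Fingers close along the pliers' y. On the rest, 42 mm are free below this point
- pliers_ring (a point): centre of the fully spread ring at its underside: 75 mm ahead of the pivot, level with the pliers' origin. Steel ring, 3 mm thick; spread fully it is round, 38 mm inside, 48 mm outside; relaxed only about 25 mm wide inside, too narrow for the axle. Jaws stand 11 mm above the ring's underside; nothing hangs below it
- pliers_squeeze (a joint): angle of each handle in rad: 0 relaxed, 0.20 squeezed fully against the stop (ring fully spread). The return spring needs about 1 N on each handle at the grip point to start and 3.5 N at full squeeze; the stop takes a harder grip
- pliers_rest: grey plastic rest, fixed; two posts carry the pliers 40 mm above the worktop: one under the pivot, 26 mm wide, one under the handles' rear ends, 94 mm wide, with a stop 8 mm higher behind it. Base 70 mm wide, 6 mm thick. Origin on the worktop under the pivot, x along the pliers to the ring. Lift the pliers straight up
- axle: upright axle stub, fixed: blue flange 100 x 100 mm, 12 mm high with screws to 17 mm, blue neck, ball bearing 62 mm in diameter from 40 to 56 mm high, then the groove, then the bright shaft end 30 mm in diameter, chamfered at its top 86 mm above the worktop. Origin on the worktop on the axle's axis, z up
- axle_seat (a point): on the axle's axis, at the upper face of the bearing, 56 mm above the worktop, which is the lower edge of the groove; the groove is 6 mm high (56 to 62 mm) and 26 mm in diameter. The ring's underside belongs at this height or up to 3 mm above it
- axle_top (a point): centre of the top face of the axle, 86 mm above the worktop
- marker: black marker, 131 x 17 x 17 mm, lying on the worktop; leave alone. Origin at the centre of its underside
- snips: small side cutters with orange and grey handles, 138 x 44 x 14 mm, lying on the worktop; leave alone. Origin at the centre of the underside
- dropper_bottle: amber dropper bottle with black top, 34 mm in diameter, 102 mm high; leave alone. Origin at the centre of its underside
There are look-alikes about, which are no part of the job. Of the things that look like the pliers_rest, take the one that is farthest to the robot's left at the start.

How it is judged:
By the outcome, as a careful person would: the job done as asked, in the order asked, and still so for the second after the job is handed in, while the arm keeps its last pose, push and grip.
It also fails if it takes over 43 s, if anything falls off the work surface, if the arm or the gripper's body presses on something with over 40 N, if the wrist force passes 120 N, or if a joint passes its speed limit or range.

## Working session

There is one attempt and no reset: what is moved stays moved. The work goes in short steps, Python scripts to look and compute and a tool call to move; the robot and the scene stay as the last step left them, time stands still between calls to the robot, and variables do not carry over. Pictures are saved under pics/ and viewed, at most 10 in all, crops included, and the job is handed in when it is done.

Besides the shell and the picture viewer there is one more tool, called after "Call:" as a command line: name --pt "numbers of a row" for each row, then --argument value for the rest. move_arm: Moves the arm, as the interface text tells. Its arguments: {"type":"object","properties":{"increments":{"type":"array","items":{"type":"array","items":{"type":"number"}}},"force":{"type":"number"}},"required":["increments"]}

```bash
ls; mkdir -p pics
cat > h.py <<'E'
import numpy as np,cv2
from station import ctrl
from scipy.spatial.transform import Rotation as R
def ray(c,px):  # px (col,row) -> origin, dir
    K=c['K'];P=c['pose'];d=P[:3,:3]@np.linalg.inv(K)@np.array([px[0],px[1],1.]);return P[:3,3],d
def onz(c,px,z):
    o,d=ray(c,px);return o+d*(z-o[2])/d[2]
def proj(c,p):
    P=np.linalg.inv(c['pose']);q=c['K']@(P[:3,:3]@np.asarray(p)+P[:3,3]);return q[:2]/q[2]
def wproj(c,p,ee,rot):
    T=c['tool_from_camera'];q=R.from_euler('xyz',rot).inv().apply(np.asarray(p)-ee);q=T[:3,:3].T@(q-T[:3,3])
    r=np.hypot(q[0],q[1]);th=np.arctan2(r,q[2]);K=c['K'];return np.array([K[0,2]+K[0,0]*th*q[0]/r,K[1,2]+K[1,1]*th*q[1]/r])
def wonz(c,px,z,ee,rot):
    K=c['K'];T=c['tool_from_camera'];u=np.array([(px[0]-K[0,2])/K[0,0],(px[1]-K[1,2])/K[1,1]]);th=np.hypot(*u)
    d=np.r_[u/th*np.sin(th),np.cos(th)];Rt=R.from_euler('xyz',rot);d=Rt.apply(T[:3,:3]@d);o=Rt.apply(T[:3,3])+ee
    return o+d*(z-o[2])/d[2]
E
python3 - <<'E'
from h import *
o=ctrl.get_obs();print(o)
t=ctrl.camera('top');
for n in ['pliers','pliers_rest','axle','marker','snips','dropper_bottle']:
    for r in ctrl.cut_out(n,t):
        m=r['mask'];(c,s,a)=cv2.minAreaRect(np.argwhere(m)[:,::-1].astype(np.float32))
        print(n,round(r['conf'],2),r['centre'],c,s,a,onz(t,r['centre'][::-1],.04 if 'pli' in n else 0.01).round(3))
s=ctrl.camera('side')
print(t['pose'].round(3),s['pose'].round(3))
cv2.imwrite('pics/t.png',t['color']);cv2.imwrite('pics/s.png',s['color'])
np.save('t.npy',t,allow_pickle=True);np.save('s.npy',s,allow_pickle=True)
E
```

```text
pics
{'time_s': 0.0, 'qpos': array([ 1.24036847e+00,  3.00496835e-01,  1.52163028e+00,  4.29532599e-06,
        1.32067551e+00, -6.65932881e-02]), 'joint_vel': array([ 0.00197582,  0.000209  , -0.00062397,  0.00016845, -0.00052631,
        0.00142889]), 'tau': array([ 2.01685027e-03, -5.31807876e+01, -3.52742279e+01,  7.09387986e-02,
        2.43975897e-02, -8.23350570e-05]), 'ee_pos': array([0.1433393 , 0.53070572, 0.2048514 ]), 'eef_rot': array([-3.14038564e+00, -8.46676102e-05,  2.87775697e+00]), 'force': array([-0.19360982,  0.0594366 , -0.57574564]), 'moment': array([-0.0045816 ,  0.04529878,  0.02068382]), 'grip_force': 0.0, 'grip_width': 0.0939703649550036}
pliers 0.85 [197.2, 303.0] (297.1937255859375, 199.10137939453125) (21.60211181640625, 60.299129486083984) 5.8263421058654785 [ 0.618 -0.215  0.04 ]
pliers_rest 0.72 [271.0, 447.2] (448.87994384765625, 272.8399658203125) (33.09259796142578, 46.38621139526367) 8.130102157592773 [ 0.408 -0.685  0.04 ]
pliers_rest 0.6 [215.6, 297.2] (296.952880859375, 213.30746459960938) (29.8302001953125, 45.476646423339844) 12.80426502227783
[... 435 characters left out ...]
6096191 [ 0.616 -0.22   0.01 ]
marker 0.35 [207.7, 175.7] (175.15000915527344, 205.9499969482422) (30.35786247253418, 30.674087524414062) 71.56504821777344 [0.562 0.203 0.01 ]
snips 0.52 [174.0, 233.4] (236.00001525878906, 174.5) (13.435029029846191, 38.890872955322266) 45.0 [0.691 0.023 0.01 ]
dropper_bottle 0.68 [203.8, 124.6] (123.80768585205078, 202.53842163085938) (18.027755737304688, 9.984603881835938) 33.690067291259766 [0.564 0.374 0.01 ]
[[ 0.065 -0.975  0.212  0.245]
 [-0.998 -0.064  0.009 -0.177]
 [ 0.005 -0.212 -0.977  1.52 ]
 [ 0.     0.     0.     1.   ]] [[ 0.997 -0.044  0.064  0.466]
 [-0.078 -0.585  0.807 -1.471]
 [ 0.002 -0.81  -0.587  1.015]
 [ 0.     0.     0.     1.   ]]
```

View pics/t.png

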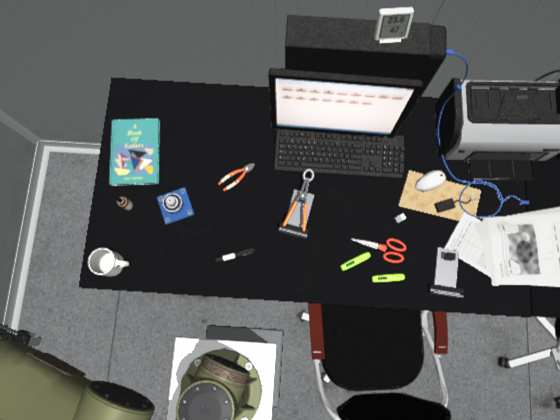

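View pics/s.png

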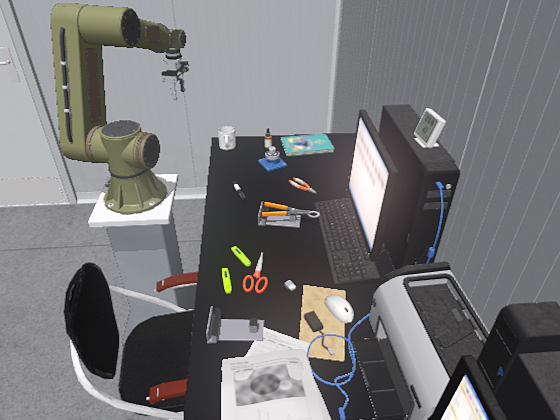

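The top view shows the pliers on the left rest: ring at about (309,174), handle ends about (293,231). The axle is at (175,205), the snips at (236,177), the marker at (235,256) and the bottle at (124,203). The other rest, at (447,271), is empty.

Run:
```python
from h import *
t=np.load('t.npy',allow_pickle=True).item()
a=onz(t,(309,174),.043);b=onz(t,(293,230),.048);d=(a-b)[:2];print(a,b,np.linalg.norm(d))
yaw=np.arctan2(d[1],d[0]);d/=np.linalg.norm(d);g=a[:2]-.13*d;print('grip',g,'yaw',yaw)
print('axle',onz(t,(174,201),.086))
o=ctrl.get_obs();print(R.from_euler('xyz',o['eef_rot']).as_matrix().round(3))
w=ctrl.camera('wrist');print(w['tool_from_camera'].round(3),w['K'])
```

```text
[ 0.69765667 -0.23058156  0.043     ] [ 0.50603649 -0.18940874  0.048     ] 0.19599360610721267
grip [ 0.57055751 -0.20327216] yaw -0.21164887697725335
axle [0.56739727 0.19191756 0.086     ]
[[-0.965  0.261 -0.   ]
 [ 0.261  0.965 -0.   ]
 [ 0.    -0.    -1.   ]]
[[ 0.    -0.959 -0.282  0.082]
 [ 1.    -0.     0.001  0.001]
 [-0.001 -0.282  0.959 -0.18 ]
 [ 0.     0.     0.     1.   ]] [[325.1922621    0.         283.49005219]
 [  0.         325.1922621  210.16929666]
 [  0.           0.           1.        ]]
```

```bash
cat >> h.py <<'E'
def plan(p,yaw,n,claw=1,start=None,dz=0):
    """rows to pose (tool down, short way or given total turn dz about tool z)"""
    if start is None:
        o=ctrl.get_obs();start=(o['ee_pos'],o['eef_rot'])
    p0=np.array(start[0],float);R0=R.from_euler('xyz',start[1])
    Rt=R.from_euler('xyz',[np.pi,0,yaw]); tot=(R0.inv()*Rt).as_rotvec()
    if dz: tot=np.array([0,0,dz])
    q=p0.copy();Rc=R0;rows=[]
    for i in range(n):
        want=p0+(np.array(p)-p0)*(i+1)/n
        s=(Rc.inv().apply(want-q)/.05).round(2);Rw=R0*R.from_rotvec(tot*(i+1)/n)
        r=(Rc.inv()*Rw).as_rotvec().round(3)
        rows.append([claw,*(float(x) for x in s+0.),*(float(x) for x in r+0.)])
        q=q+Rc.apply(s*.05);Rc=Rc*R.from_rotvec(r)
    print(rows,q.round(4),Rc.as_euler('xyz').round(4))
E
python3 - <<'E'
from h import *
plan([.571,-.203,.15],-.212,24,dz=3.09)
E
```

```text
[[1, -0.5, -0.5, 0.05, 0.0, 0.0, 0.129], [1, -0.57, -0.43, 0.04, 0.0, 0.0, 0.128], [1, -0.61, -0.35, 0.05, 0.0, 0.0, 0.129], [1, -0.65, -0.27, 0.04, 0.0, 0.0, 0.129], [1, -0.69, -0.19, 0.05, 0.0, 0.0, 0.129], [1, -0.7, -0.09, 0.05, 0.0, 0.0, 0.128], [1, -0.71, -0.01, 0.04, 0.0, 0.0, 0.129], [1, -0.7, 0.09, 0.05, 0.0, 0.0, 0.129], [1, -0.68, 0.17, 0.05, 0.0, 0.0, 0.129], [1, -0.66, 0.27, 0.04, 0.0, 0.0, 0.128], [1, -0.62, 0.34, 0.05, 0.0, 0.0, 0.129], [1, -0.57, 0.42, 0.04, 0.0, 0.0, 0.129], [1, -0.51, 0.49, 0.05, 0.0, 0.0, 0.129], [1, -0.44, 0.55, 0.05, 0.0, 0.0, 0.129], [1, -0.37, 0.61, 0.04, 0.0, 0.0, 0.128], [1, -0.29, 0.64, 0.05, 0.0, 0.0, 0.129], [1, -0.2, 0.68, 0.05, 0.0, 0.0, 0.129], [1, -0.11, 0.7, 0.04, 0.0, 0.0, 0.129], [1, -0.03, 0.71, 0.05, 0.0, 0.0, 0.128], [1, 0.07, 0.7, 0.04, 0.0, 0.0, 0.129], [1, 0.16, 0.69, 0.05, 0.0, 0.0, 0.129], [1, 0.24, 0.67, 0.05, 0.0, 0.0, 0.128], [1, 0.33, 0.62, 0.04, 0.0, 0.0, 0.129], [1, 0.41, 0.58, 0.05, 0.0, 0.0, 0.129]] [ 0.5711 -0.2028  0.15  ] [ 3.1415  0.     -0.2122]
```

Call:
move_arm --pt "1 -0.5 -0.5 0.05 0.0 0.0 0.129" --pt "1 -0.57 -0.43 0.04 0.0 0.0 0.128" --pt "1 -0.61 -0.35 0.05 0.0 0.0 0.129" --pt "1 -0.65 -0.27 0.04 0.0 0.0 0.129" --pt "1 -0.69 -0.19 0.05 0.0 0.0 0.129" --pt "1 -0.7 -0.09 0.05 0.0 0.0 0.128" --pt "1 -0.71 -0.01 0.04 0.0 0.0 0.129" --pt "1 -0.7 0.09 0.05 0.0 0.0 0.129" --pt "1 -0.68 0.17 0.05 0.0 0.0 0.129" --pt "1 -0.66 0.27 0.04 0.0 0.0 0.128" --pt "1 -0.62 0.34 0.05 0.0 0.0 0.129" --pt "1 -0.57 0.42 0.04 0.0 0.0 0.129"

```text
time_s: 1.65
ee_pos: [0.3577, 0.1626, 0.178]
eef_rot: [3.141, -0.0, 1.328]
force: [1.2, 0.3, 0.6]
grip_width: 0.0939
grip_force: 0.0
```

Call:
move_arm --pt "1 -0.51 0.49 0.05 0.0 0.0 0.129" --pt "1 -0.44 0.55 0.05 0.0 0.0 0.129" --pt "1 -0.37 0.61 0.04 0.0 0.0 0.128" --pt "1 -0.29 0.64 0.05 0.0 0.0 0.129" --pt "1 -0.2 0.68 0.05 0.0 0.0 0.129" --pt "1 -0.11 0.7 0.04 0.0 0.0 0.129" --pt "1 -0.03 0.71 0.05 0.0 0.0 0.128" --pt "1 0.07 0.7 0.04 0.0 0.0 0.129" --pt "1 0.16 0.69 0.05 0.0 0.0 0.129" --pt "1 0.24 0.67 0.05 0.0 0.0 0.128" --pt "1 0.33 0.62 0.04 0.0 0.0 0.129" --pt "1 0.41 0.58 0.05 0.0 0.0 0.129"

```text
time_s: 2.85
ee_pos: [0.5717, -0.2042, 0.1498]
eef_rot: [3.142, -0.0, -0.218]
force: [0.9, 0.7, 0.6]
grip_width: 0.0941
grip_force: 0.0
```

Run:
```python
from h import *
o=ctrl.get_obs();w=ctrl.camera('wrist');print(o['time_s'],o['ee_pos'],o['eef_rot'],o['qpos'])
for n in ['pliers','pliers_rest','snips']:
    for r in ctrl.cut_out(n,w):
        m=r['mask'];i=np.argwhere(m);print(n,r['conf'],r['centre'],i.min(0),i.max(0))
np.save('w1.npy',dict(w=w,o=o),allow_pickle=True)
cv2.imwrite('pics/w1.png',w['color'])
```

```text
2.85 [ 0.5716818  -0.20418342  0.14984423] [ 3.14158532e+00 -1.11825816e-04 -2.17659817e-01] [-4.03375605e-01  4.73455490e-01  1.41410379e+00  1.41441580e-05
  1.25392212e+00  1.38507613e+00]
pliers 0.65 [159.7, 284.0] [ 45 245] [274 322]
pliers_rest 0.83 [215.2, 284.5] [123 236] [282 331]
snips 0.66 [144.7, 78.8] [89 48] [198 107]
```

View pics/w1.png

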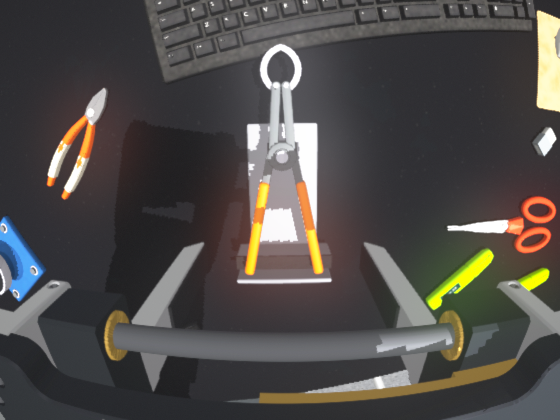

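The wrist view shows the pliers between the fingers: pivot (282,156), ring centre (281,68), handle rear ends (250,271) and (319,271).

Run:
```python
from h import *
q=np.load('w1.npy',allow_pickle=True).item();w=q['w'];o=q['o'];f=lambda p,z:wonz(w,p,z,o['ee_pos'],o['eef_rot'])
pv=f((282,156),.056);rg=f((281,60),.043);re=(f((250,271),.054)+f((319,271),.054))/2
print(pv,rg,re)
d=(rg-re)[:2];print(np.linalg.norm((rg-pv)[:2]),np.linalg.norm((pv-re)[:2]),np.arctan2(d[1],d[0]))
yaw=np.arctan2(d[1],d[0]);u=d/np.linalg.norm(d);n=np.array([-u[1],u[0]])
print('pivot off line',(pv-re)[:2]@n)
g=re[:2]+u*55;g=pv[:2]-.06*u;print('grip',g, 'from rear',re[:2]+.055*u)
plan([*g,.029],yaw,10,claw=.85)
```

```text
[ 0.62055485 -0.21278989  0.056     ] [ 0.70267058 -0.23001037  0.043     ] [ 0.51418878 -0.19154441  0.054     ]
0.0839019615795756 0.10846709652574313 -0.20131855829235198
pivot off line 0.00045271728738194723
grip [ 0.56176662 -0.2007922 ] from rear [ 0.56807799 -0.20254229]
[[0.85, -0.02, 0.0, 0.24, 0.0, 0.0, -0.001], [0.85, -0.02, 0.0, 0.24, 0.0, 0.0, -0.001], [0.85, -0.02, 0.0, 0.24, 0.0, 0.0, -0.001], [0.85, -0.01, 0.0, 0.24, 0.0, 0.0, -0.001], [0.85, -0.02, 0.0, 0.24, 0.0, 0.0, -0.001], [0.85, -0.02, 0.0, 0.24, 0.0, 0.001, -0.001], [0.85, -0.02, 0.0, 0.25, 0.0, 0.0, -0.001], [0.85, -0.02, 0.0, 0.24, 0.0, 0.0, -0.001], [0.85, -0.02, 0.0, 0.24, 0.0, 0.0, -0.001], [0.85, -0.02, 0.0, 0.24, 0.0, 0.0, -0.002]] [ 0.5615 -0.201   0.0289] [-3.1413 -0.     -0.2008]
```

Call:
move_arm --pt "1 -0.02 0 0.3 0 0 -0.001" --pt "1 -0.02 0 0.3 0 0 -0.002" --pt "1 -0.02 0 0.3 0 0 -0.002" --pt "1 -0.02 0 0.3 0 0 -0.002" --pt "0.9 -0.02 0 0.3 0 0 -0.002" --pt "0.9 -0.02 0 0.3 0 0 -0.002" --pt "0.9 0 0 0.3 0 0 0" --pt "0.9 0 0 0.22 0 0 0" --pt "0.9 0 0 0.1 0 0 0" --pt "0.9 0 0 0 0 0 0" --pt "0.9 0 0 0 0 0 0"

```text
time_s: 4.15
ee_pos: [0.5655, -0.2017, 0.0294]
eef_rot: [3.141, -0.001, -0.201]
force: [-0.1, -0.2, 0.3]
grip_width: 0.0843
grip_force: 0.0
```

Run:
```python
from h import *
o=ctrl.get_obs();w=ctrl.camera('wrist');print(o['time_s'],o['ee_pos'],o['eef_rot'],o['force'])
np.save('w2.npy',dict(w=w,o=o),allow_pickle=True)
cv2.imwrite('pics/w2.png',w['color'])
```

```text
4.15 [ 0.56552665 -0.20171097  0.02940645] [ 3.14144441e+00 -7.13544881e-04 -2.01236276e-01] [-0.13603151 -0.18186585  0.3252058 ]
```

View pics/w2.png

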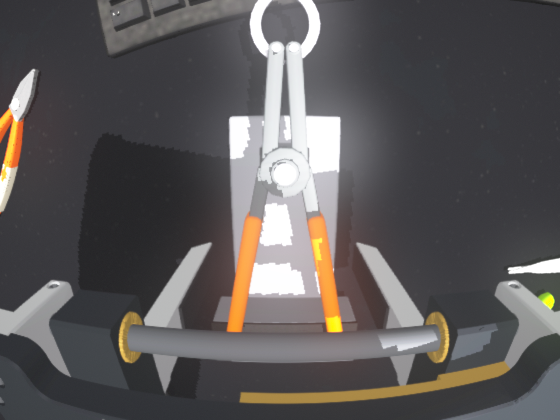

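The fingers straddle the handles evenly (pivot at (286,172)), so I close.

Call:
move_arm --pt "0.5 0 0 0 0 0 0" --pt "0.4 0 0 0 0 0 0" --pt "0.3 0 0 0 0 0 0" --pt "0.2 0 0 0 0 0 0" --pt "0.1 0 0 0 0 0 0" --pt "0 0 0 0 0 0 0" --pt "0 0 0 0 0 0 0" --pt "0 0 0 0 0 0 0" --pt "0 0 0 0 0 0 0" --pt "0 0 0 0 0 0 0" --force 45

```text
time_s: 5.2
ee_pos: [0.5652, -0.2016, 0.0291]
eef_rot: [3.142, -0.0, -0.201]
force: [-4.0, 0.5, 5.1]
grip_width: 0.021
grip_force: 45.0
```

Run:
```python
from h import *
o=ctrl.get_obs();w=ctrl.camera('wrist');print(o)
np.save('w3.npy',dict(w=w,o=o),allow_pickle=True)
cv2.imwrite('pics/w3.png',w['color'])
```

```text
{'time_s': 5.2, 'qpos': array([-4.03590000e-01,  6.02637679e-01,  1.52411611e+00, -6.05891766e-05,
        1.01470394e+00,  1.36843901e+00]), 'joint_vel': array([-5.88836601e-04, -1.64419008e-04,  1.69782278e-03, -4.44362492e-04,
        4.30912698e-04,  1.75689107e-05]), 'tau': array([ 2.79023945e-01, -6.17819095e+01, -2.98101032e+01,  1.75118730e-01,
       -8.45552422e-01,  1.39855381e-02]), 'ee_pos': array([ 0.5652425 , -0.20159399,  0.02912793]), 'eef_rot': array([ 3.14151512e+00, -1.21823242e-04, -2.01200700e-01]), 'force': array([-4.00503713,  0.4694914 ,  5.06121162]), 'moment': array([0.08852889, 0.69106661, 0.04748206]), 'grip_force': 44.98842311091721, 'grip_width': 0.021004087390570733}
```

View pics/w3.png

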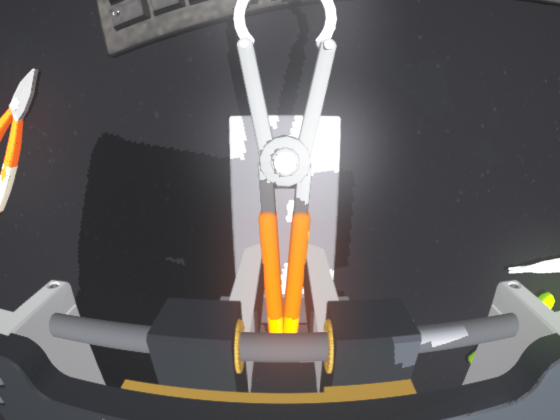

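The pliers are squeezed and the ring is wide and open: pins at (248,44) and (328,44), pivot (286,161). The handles converge to the rear and the width is 21 mm instead of 30, so they look over-squeezed. I'll measure this.

Run:
```python
from h import *
for n,pts in (('w2',dict(pv=(286,172),a=(275,47),b=(294,47),h1=(253,220),h2=(316,220),k1=(236,325),k2=(334,325))),('w3',dict(pv=(286,161),a=(247,45),b=(328,45),h1=(270,216),h2=(300,216),k1=(276,325),k2=(291,325),rl=(235,15),rr=(336,15)))):
    q=np.load(n+'.npy',allow_pickle=True).item();w=q['w'];o=q['o']
    for k,p in pts.items():
        x=wonz(w,p,.043 if k[0]=='r' else .056 if k!='a' and k!='b' else .051,o['ee_pos'],o['eef_rot']);print(n,k,(R.from_euler('xyz',o['eef_rot']).inv().apply(x-o['ee_pos'])*1e3).round(1))
```

```text
w2 pv [ 56.    0.5 -26.6]
w2 a [117.   -4.8 -21.5]
w2 b [117.    4.3 -21.5]
w2 h1 [ 31.9 -15.9 -26.6]
w2 h2 [ 31.9  15.5 -26.6]
w2 k1 [-32.3 -28.3 -26.6]
w2 k2 [-32.4  28.6 -26.6]
w3 pv [ 61.4   0.5 -26.9]
w3 a [118.2 -18.3 -21.9]
w3 b [118.4  20.7 -21.9]
w3 h1 [ 34.1  -7.4 -26.9]
w3 h2 [ 34.1   7.4 -26.9]
w3 k1 [-31.5  -5.  -26.9]
w3 k2 [-31.5   3.6 -26.9]
w3 rl [137.  -25.5 -13.9]
w3 rr [137.2  26.1 -13.9]
```

Call:
move_arm --pt "0 0 0 0 0 0 0" --pt "0 0 0 0 0 0 0" --pt "0 0 0 0 0 0 0" --pt "0 0 0 0 0 0 0" --force 22

```text
time_s: 5.65
ee_pos: [0.5653, -0.2016, 0.0291]
eef_rot: [3.142, -0.0, -0.201]
force: [-2.8, 0.8, 5.1]
grip_width: 0.0246
grip_force: 22.0
```

Call:
move_arm --pt "0 0 0 0 0 0 0" --pt "0 0 0 -0.05 0 0 0" --pt "0 0 0 -0.1 0 0 0" --pt "0 0 0 -0.15 0 0 0" --pt "0 0 0 -0.2 0 0 0" --pt "0 0 0 -0.2 0 0 0" --pt "0 0 0 -0.2 0 0 0" --pt "0 0 0 -0.2 0 0 0" --pt "0 0 0 -0.2 0 0 0" --pt "0 0 0 -0.2 0 0 0" --pt "0 0 0 -0.2 0 0 0" --pt "0 0 0 -0.1 0 0 0" --pt "0 0 0 0 0 0 0" --pt "0 0 0 0 0 0 0" --force 26

```text
time_s: 7.05
ee_pos: [0.5651, -0.2015, 0.1186]
eef_rot: [-3.142, 0.0, -0.201]
force: [1.8, 0.2, -2.4]
grip_width: 0.024
grip_force: 26.0
```

Run:
```python
from h import *
o=ctrl.get_obs();w=ctrl.camera('wrist');print({k:np.round(o[k],4) for k in ('ee_pos','eef_rot','force','moment','grip_width')})
s=ctrl.camera('side')
for r in ctrl.cut_out('pliers',s): print(r['conf'],r['centre'])
np.save('w4.npy',dict(w=w,o=o),allow_pickle=True)
c=cv2.resize(s['color'][150:270,190:390],(800,480),interpolation=cv2.INTER_CUBIC)
cv2.imwrite('pics/w4.png',cv2.resize(np.vstack([w['color'],cv2.resize(c,(560,336))]),(444,600)))
```

```text
{'ee_pos': array([ 0.5651, -0.2015,  0.1186]), 'eef_rot': array([-3.1415e+00,  5.0000e-04, -2.0120e-01]), 'force': array([ 1.8448,  0.2272, -2.4141]), 'moment': array([0.0477, 0.2015, 0.0503]), 'grip_width': np.float64(0.024)}
0.72 [192.9, 295.7]
```

View pics/w4.png

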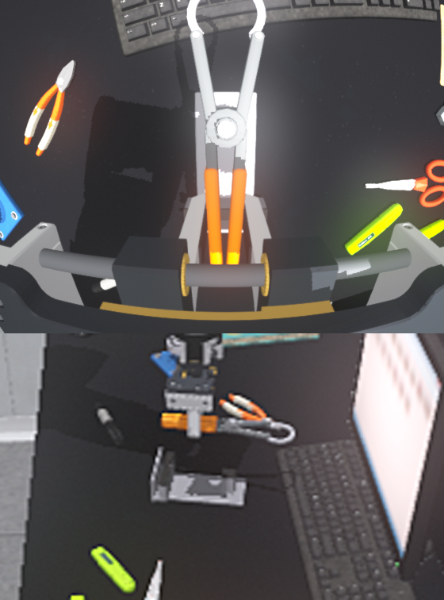

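The pliers are lifted level, with the ring still spread (pins about (248,45) and (325,45), unchanged from w3). Next I go to a viewing pose behind the axle.

Run:
```python
from h import *
plan([.38,.137,.15],.3,16,claw=0)
```

```text
[[0, -0.31, -0.37, -0.04, 0.0, 0.0, -0.031], [0, -0.3, -0.38, -0.04, 0.0, 0.0, -0.032], [0, -0.29, -0.38, -0.04, 0.0, 0.0, -0.031], [0, -0.27, -0.4, -0.04, 0.0, 0.0, -0.031], [0, -0.27, -0.4, -0.04, 0.0, 0.0, -0.032], [0, -0.25, -0.42, -0.03, 0.0, 0.0, -0.031], [0, -0.23, -0.42, -0.04, 0.0, 0.0, -0.031], [0, -0.23, -0.42, -0.04, 0.0, 0.0, -0.032], [0, -0.21, -0.44, -0.04, 0.0, 0.0, -0.031], [0, -0.19, -0.44, -0.04, 0.0, 0.0, -0.031], [0, -0.19, -0.44, -0.04, 0.0, 0.001, -0.032], [0, -0.16, -0.46, -0.04, 0.0, 0.0, -0.031], [0, -0.16, -0.45, -0.04, 0.0, 0.0, -0.031], [0, -0.14, -0.46, -0.04, 0.0, 0.0, -0.032], [0, -0.12, -0.47, -0.04, 0.0, 0.0, -0.031], [0, -0.11, -0.47, -0.04, 0.0, 0.0, -0.031]] [0.3802 0.1371 0.1501] [-3.1412e+00 -3.0000e-04  2.9980e-01]
```

Call:
move_arm --pt "0 -0.15 -0.18 -0.02 0 0 -0.016" --pt "0 -0.16 -0.19 -0.02 0 0 -0.015" --pt "0 -0.3 -0.38 -0.04 0 0 -0.032" --pt "0 -0.29 -0.38 -0.04 0 0 -0.031" --pt "0 -0.27 -0.4 -0.04 0 0 -0.031" --pt "0 -0.27 -0.4 -0.04 0 0 -0.032" --pt "0 -0.25 -0.42 -0.03 0 0 -0.031" --pt "0 -0.23 -0.42 -0.04 0 0 -0.031" --pt "0 -0.23 -0.42 -0.04 0 0 -0.032" --pt "0 -0.21 -0.44 -0.04 0 0 -0.031" --pt "0 -0.19 -0.44 -0.04 0 0 -0.031" --pt "0 -0.19 -0.44 -0.04 0 0 -0.032" --pt "0 -0.16 -0.46 -0.04 0 0 -0.031" --pt "0 -0.16 -0.45 -0.04 0 0 -0.031" --pt "0 -0.14 -0.46 -0.04 0 0 -0.032" --pt "0 -0.12 -0.47 -0.04 0 0 -0.031" --pt "0 -0.06 -0.24 -0.02 0 0 -0.016" --pt "0 -0.05 -0.23 -0.02 0 0 -0.015" --pt "0 0 0 0 0 0 0" --pt "0 0 0 0 0 0 0"

```text
time_s: 9.2
ee_pos: [0.3801, 0.1366, 0.1504]
eef_rot: [3.141, -0.0, 0.3]
force: [-0.1, -0.5, -1.7]
grip_width: 0.0242
grip_force: 26.0
```

Run:
```python
from h import *
o=ctrl.get_obs();w=ctrl.camera('wrist');print({k:np.round(o[k],4) for k in ('ee_pos','eef_rot','force','moment','grip_width')})
s=ctrl.camera('side');t=ctrl.camera('top')
for r in ctrl.cut_out('axle',w): print(r['conf'],r['centre'])
np.save('w5.npy',dict(w=w,o=o,s=s,t=t),allow_pickle=True)
cv2.imwrite('pics/w5.png',w['color'])
```

```text
{'ee_pos': array([0.3801, 0.1366, 0.1504]), 'eef_rot': array([ 3.1415, -0.    ,  0.2997]), 'force': array([-0.0709, -0.4675, -1.6814]), 'moment': array([-0.0467,  0.2399, -0.0244]), 'grip_width': np.float64(0.0242)}
0.79 [18.3, 278.8]
```

View pics/w5.png

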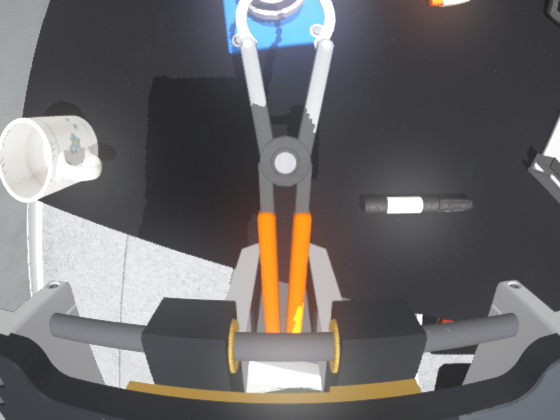

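The axle is only partly visible, behind the ring at the top (about (275,5)), so I sidestep to see it from above.

Call:
move_arm --pt "0 0.12 0.12 0 0 0 0" --pt "0 0.24 0.24 0 0 0 0" --pt "0 0.3 0.3 0 0 0 0" --pt "0 0.3 0.3 0 0 0 0" --pt "0 0.3 0.3 0 0 0 0" --pt "0 0.3 0.3 0 0 0 0" --pt "0 0.24 0.14 0 0 0 0" --pt "0 0.1 0.1 0 0 0 0" --pt "0 0 0 0 0 0 0" --pt "0 0 0 0 0 0 0"

```text
time_s: 10.4
ee_pos: [0.4972, 0.0787, 0.1502]
eef_rot: [-3.141, 0.0, 0.3]
force: [-0.3, 0.4, -2.3]
grip_width: 0.024
grip_force: 26.0
```

Run:
```python
from h import *
o=ctrl.get_obs();w=ctrl.camera('wrist');print({k:np.round(o[k],4) for k in ('time_s','ee_pos','eef_rot','force','moment','grip_width')})
for r in ctrl.cut_out('axle',w): print(r['conf'],r['centre'])
np.save('w6.npy',dict(w=w,o=o),allow_pickle=True)
cv2.imwrite('pics/w6.png',w['color'])
g=cv2.medianBlur(cv2.cvtColor(w['color'],cv2.COLOR_BGR2GRAY),3)
c=cv2.HoughCircles(g,cv2.HOUGH_GRADIENT,1,10,param1=120,param2=22,minRadius=15,maxRadius=70)
print(c[0][:8] if c is not None else None)
```

```text
{'time_s': np.float64(10.4), 'ee_pos': array([0.4972, 0.0787, 0.1502]), 'eef_rot': array([-3.1415e+00,  5.0000e-04,  2.9960e-01]), 'force': array([-0.3059,  0.3665, -2.3031]), 'moment': array([-0.0734,  0.2391,  0.0324]), 'grip_width': np.float64(0.024)}
0.9 [93.6, 186.4]
[[166.5  91.5  30.8]
 [179.5 101.5  42.7]
 [491.5 349.5  54.8]
 [290.5  18.5  44. ]
 [160.5  80.5  28.8]
 [171.5  81.5  32.2]
 [483.5 338.5  40. ]
 [530.5  44.5  26.4]]
```

View pics/w6.png

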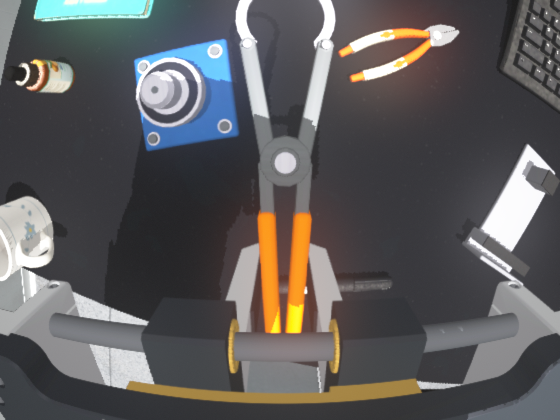

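The axle top centre is at (155,90), the bearing circle about (170,92) and the flange corners at (134,57), (228,40), (238,136) and (150,150). The bottle, snips and marker are untouched.

Run:
```python
from h import *
from scipy.optimize import least_squares
q=np.load('w6.npy',allow_pickle=True).item();w=q['w'];o=q['o'];f=lambda p,z:wonz(w,p,z,o['ee_pos'],o['eef_rot'])
print('top',f((155,90),.086),'bearing',f((171,92),.056))
print('flange',np.mean([f(p,.012) for p in ((134,57),(228,40),(238,136),(150,150))],0))
Rt=R.from_euler('xyz',o['eef_rot']);zt=o['ee_pos'][2]
m=(w['color'].min(2)>215);m[60:]=0;m[:,:225]=0;m[:,345:]=0;m[35:,238:336]&=False
ij=np.argwhere(m);print(len(ij))
P=np.array([Rt.inv().apply(f(p[::-1],zt+.011+.003)-o['ee_pos'])[:2] for p in ij])*1e3
# edge points per row
out=[];inn=[]
for r in range(0,32,2):
    c=np.sort(ij[ij[:,0]==r][:,1]);
    if len(c)<4: continue
    L=c[c<285];Q=c[c>285]
    if len(L)==0 or len(Q)==0: continue
    out+=[(L[0],r),(Q[-1],r)];inn+=[(L[-1],r),(Q[0],r)]
for nm,e in(('out',out),('in',inn)):
    X=np.array([Rt.inv().apply(f(p,zt+.014)-o['ee_pos'])[:2] for p in e])*1e3
    s=least_squares(lambda v:np.hypot(X[:,0]-v[0],X[:,1]-v[1])-v[2],[137,0,22],loss='soft_l1');print(nm,s.x.round(1),np.sqrt(2*s.cost/len(X)).round(2))
print(out[:12:2],inn[:4])
```

```text
top [0.57083522 0.20665098 0.086     ] bearing [0.57174778 0.20393009 0.056     ]
flange [0.57196715 0.20490213 0.012     ]
764
out [136.1   0.   25. ] 0.14
in [1.358e+02 1.000e-01 2.010e+01] 0.18
[(np.int64(240), 0), (np.int64(239), 2), (np.int64(238), 4), (np.int64(238), 6), (np.int64(237), 8), (np.int64(236), 10)] [(np.int64(251), 0), (np.int64(319), 0), (np.int64(250), 2), (np.int64(320), 2)]
```

Call:
move_arm --pt "0 -0.04 -0.14 0 0 0 0" --pt "0 -0.08 -0.3 0 0 0 0" --pt "0 -0.1 -0.35 0 0 0 0" --pt "0 -0.1 -0.35 0 0 0 0" --pt "0 -0.1 -0.35 0 0 0 0" --pt "0 -0.1 -0.35 0.1 0 0 0" --pt "0 -0.04 -0.15 0.2 0 0 0" --pt "0 0 0 0.3 0 0 0" --pt "0 0 0 0.3 0 0 0" --pt "0 0 0 0.2 0 0 0" --pt "0 0 0 0.12 0 0 0" --pt "0 0 0 0 0 0 0" --pt "0 0 0 0 0 0 0" --pt "0 0 0 0 0 0 0"

```text
time_s: 11.9
ee_pos: [0.4416, 0.1657, 0.09]
eef_rot: [3.142, -0.001, 0.3]
force: [-0.2, 0.1, -1.2]
grip_width: 0.0243
grip_force: 26.0
```

Run:
```python
from h import *
o=ctrl.get_obs();w=ctrl.camera('wrist');s=ctrl.camera('side');t=ctrl.camera('top');print({k:np.round(o[k],4) for k in ('time_s','ee_pos','eef_rot','force','moment','grip_width')})
np.save('w7.npy',dict(w=w,o=o,s=s,t=t),allow_pickle=True)
def crop(c,p,h,sz):
    u=proj(c,p);x,y=(u-h).round().astype(int);print(x,y,u.round(1));return cv2.resize(c['color'][y:y+2*h,x:x+2*h],(sz,sz),interpolation=cv2.INTER_CUBIC)
a=crop(s,[.571,.2055,.08],25,400);b=crop(t,[.571,.2055,.08],20,400)
d=cv2.resize(w['color'][:75,200:370],(800,353),interpolation=cv2.INTER_CUBIC)[:200]
cv2.imwrite('pics/w7.png',np.vstack([np.hstack([a,b]),d]))
```

```text
{'time_s': np.float64(11.9), 'ee_pos': array([0.4416, 0.1657, 0.09  ]), 'eef_rot': array([ 3.1416e+00, -1.0000e-03,  2.9970e-01]), 'force': array([-0.1931,  0.1425, -1.1916]), 'moment': array([-0.0884,  0.2318, -0.0127]), 'grip_width': np.float64(0.0243)}
247 123 [271.8 148.4]
150 180 [170.3 200.1]
```

View pics/w7.png

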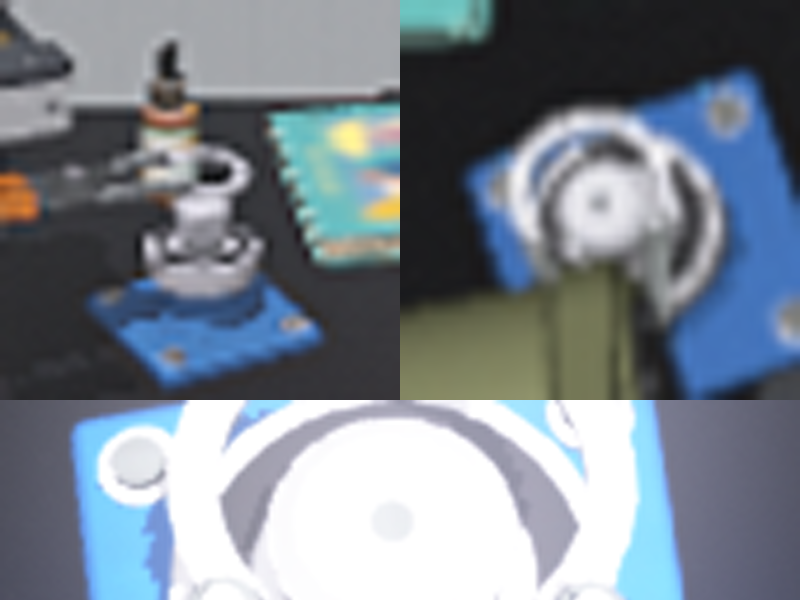

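The crops show the ring wide and hovering just above the shaft. Axle centre: wrist (283.5,25.5), top (170,200.3). Ring centre: top (169.2,198.8), side (272.6,144.3).

Run:
```python
from h import *
q=np.load('w7.npy',allow_pickle=True).item();w,o,s,t=q['w'],q['o'],q['s'],q['t']
Rt=R.from_euler('xyz',o['eef_rot']);ax=wonz(w,(283.5,25.5),.086,o['ee_pos'],o['eef_rot'])
print('axle w',ax,(Rt.inv().apply(ax-o['ee_pos'])*1e3).round(1))
L=[Rt.inv().apply(wonz(w,p,.104,o['ee_pos'],o['eef_rot'])-o['ee_pos'])*1e3 for p in ((200+222/4.706,21),(200+583/4.706,21),(200+170/4.706,21),(200+637/4.706,21))];print('ring edges tool',np.round(L,1))
print('top ring',onz(t,(169.2,198.8),.103),'axle',onz(t,(170,200.3),.086))
print('side ring',onz(s,(272.6,144.3),.102),'axle',onz(s,(272.4,148.6),.086))
print('ring nominal',o['ee_pos']+Rt.apply([.1361,0,-.011]))
```

```text
axle w [0.57132962 0.20658268 0.086     ] [136.   -0.7   4.1]
ring edges tool [[133.7 -19.1 -13.9]
 [133.8  19.8 -13.9]
 [134.  -24.8 -13.9]
 [134.1  25.7 -13.9]]
top ring [0.56961349 0.2033083  0.103     ] axle [0.56882676 0.20478071 0.086     ]
side ring [0.57467439 0.20236348 0.102     ] axle [0.5730378  0.19250845 0.086     ]
ring nominal [0.57159869 0.20591645 0.10114249]
```

Call:
move_arm --pt "0 0 -0.02 0.02 0 0 0" --pt "0 0 0 0.08 0 0 0" --pt "0 0 0 0.1 0 0 0" --pt "0 0 0 0.1 0 0 0" --pt "0 0 0 0.1 0 0 0" --pt "0 0 0 0.1 0 0 0" --pt "0 0 0 0.1 0 0 0" --pt "0 0 0 0.1 0 0 0" --pt "0 0 0 0.05 0 0 0" --pt "0 0 0 0 0 0 0" --pt "0 0 0 0 0 0 0" --pt "0 0 0 0 0 0 0"

```text
time_s: 13.25
ee_pos: [0.4411, 0.1667, 0.0522]
eef_rot: [3.142, -0.0, 0.3]
force: [0.1, 0.0, -2.2]
grip_width: 0.0239
grip_force: 26.0
```

Call:
move_arm --pt "0 0 0 0.04 0 0 0" --pt "0 0 0 0.04 0 0 0" --pt "0 0 0 0.02 0 0 0" --pt "0 0 0 0.01 0 0 0" --pt "0 0 0 0 0 0 0" --pt "0 0 0 0 0 0 0" --pt "0 0 0 0 0 0 0" --pt "0 0 0 0 0 0 0"

```text
time_s: 14.05
ee_pos: [0.441, 0.1667, 0.0465]
eef_rot: [3.142, -0.0, 0.3]
force: [-0.9, -0.4, -1.8]
grip_width: 0.0238
grip_force: 26.0
```

Run:
```python
from h import *
o=ctrl.get_obs();w=ctrl.camera('wrist');s=ctrl.camera('side');t=ctrl.camera('top');print({k:np.round(o[k],4) for k in ('time_s','ee_pos','eef_rot','force','moment','grip_width')})
np.save('w8.npy',dict(w=w,o=o,s=s,t=t),allow_pickle=True)
a=cv2.resize(s['color'][123:173,237:287+10],(480,400),interpolation=cv2.INTER_CUBIC);b=cv2.resize(t['color'][180:220,150:182],(320,400),interpolation=cv2.INTER_CUBIC)
d=cv2.resize(w['color'][:180,100:460],(400,200))
e=cv2.resize(w['color'][:75,200:370],(400,200),interpolation=cv2.INTER_CUBIC)
cv2.imwrite('pics/w8.png',np.vstack([np.hstack([a,b]),np.hstack([d,e])]))
```

```text
{'time_s': np.float64(14.05), 'ee_pos': array([0.441 , 0.1667, 0.0465]), 'eef_rot': array([ 3.1416e+00, -1.0000e-04,  2.9980e-01]), 'force': array([-0.8521, -0.437 , -1.7768]), 'moment': array([-0.0516,  0.2281, -0.0218]), 'grip_width': np.float64(0.0238)}
```

View pics/w8.png

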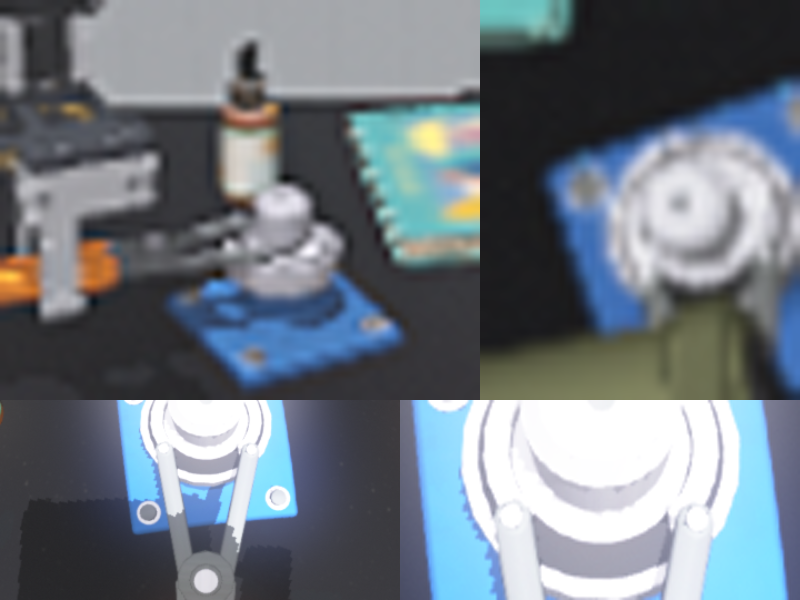

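The ring surrounds the shaft just above the bearing, and the force reading shows only the pliers' weight. I'll probe 1 mm lower to confirm the height.

Call:
move_arm --pt "0 0 0 0.01 0 0 0" --pt "0 0 0 0.01 0 0 0" --pt "0 0 0 0 0 0 0" --pt "0 0 0 0 0 0 0" --pt "0 0 0 0 0 0 0"

```text
time_s: 14.7
ee_pos: [0.441, 0.1667, 0.0455]
eef_rot: [3.142, -0.0, 0.3]
force: [0.5, -0.2, -1.0]
grip_width: 0.0241
grip_force: 26.0
```

Call:
move_arm --pt "0 0 0 0.01 0 0 0" --pt "0 0 0 0 0 0 0" --pt "0 0 0 0 0 0 0" --pt "0 0 0 0 0 0 0"

```text
time_s: 15.1
ee_pos: [0.4409, 0.1666, 0.045]
eef_rot: [3.142, -0.0, 0.3]
force: [-0.2, -0.2, -0.7]
grip_width: 0.0243
grip_force: 26.0
```

Run:
```python
from h import *
for i in range(4):
    ctrl.camera('top');o=ctrl.get_obs();print(o['ee_pos'].round(4),o['force'].round(2),o['moment'].round(3))
```

```text
[0.441  0.1666 0.045 ] [ 0.3  -0.41 -1.27] [-0.014  0.183 -0.013]
[0.441  0.1667 0.045 ] [ 0.01 -0.85 -0.73] [-0.023  0.168  0.012]
[0.441  0.1667 0.045 ] [-0.81 -0.1  -1.87] [-0.026  0.137 -0.003]
[0.4409 0.1667 0.045 ] [ 1.29  0.6  -1.03] [-0.084  0.173  0.006]
```

The moment has dropped slightly, so the ring is just touching at the expected height. I back off half a millimetre and hand in.

Call:
move_arm --pt "0 0 0 -0.01 0 0 0" --pt "0 0 0 0 0 0 0" --pt "0 0 0 0 0 0 0" --pt "0 0 0 0 0 0 0"

```text
time_s: 15.7
ee_pos: [0.4409, 0.1666, 0.0454]
eef_rot: [-3.142, -0.0, 0.3]
force: [-0.2, -0.0, -1.5]
grip_width: 0.0242
grip_force: 26.0
```

```bash
python3 -c "
from station import ctrl
print(ctrl.get_obs()['ee_pos'],ctrl.get_obs()['grip_width'],ctrl.hand_in())"
```

```text
the job is handed in; nothing more can be done
[0.44094095 0.1666443  0.04543455] 0.0241550159035924 None
```

I handed the job in at 15.7 s with the pliers held fully squeezed at 26 N; the spread ring is level around the axle, about half a millimetre clear of the bearing face by the arm's reading, and the marker, side cutters and bottle were not touched.

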